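# Sweep steel spacer washers through the gate of a sorting tray

## Task

Three thick steel washers lie on the deck of the plywood sorting tray. Sweep them with the fingertips through the narrow gate in the tray's fence, one washer at a time, so that each drops into the well behind it before the next one goes through. Only push them: do not pick any washer up, and leave the bolt and the wooden offcut on the tray, and everything else on the table, where they are.

Things in the scene. Friction and masses are not known exactly. Their poses are not given: they have to be found in the camera images.
- tray: Fixed plywood sorting tray, 260 mm wide (its x), 312 mm long (its y). Origin on the table under it, z up, +y towards gate and well. Deck: flat, 55 mm above the table, from y = -170 mm (open edge, no wall) to a sharp edge at y = +70 mm, where the well begins. Side walls 12 mm high, inner faces at x = +-120 mm. Turned up to 0.35 rad on the table
- well (a point): Centre of the mouth of the tray's open-topped well, at deck height (tray x = 0, y = +100 mm). The well is 100 mm along tray x, 60 mm along tray y and 50 mm deep; beyond it an end wall stands 22 mm above the deck
- gate: Fixed wooden fence across the deck right before the well, 22 mm high, 12 mm thick (tray y = +58 to +70 mm). Its one gap, the gate, is 56 mm wide between rounded ends. Origin: centre of the gap at deck height; its tray x varies by up to 15 mm either way. Axes as the tray's: x along the fence, +y through the gate into the well
- washer_a_center (a point): Centre (half-way up) of one of three like thick steel washers lying loose and flat on the deck: 36 mm across, 14 mm bore, 10 mm thick, about 65 g. Any order will do. It tips and falls into the well once its centre is past the deck's edge at tray y = +70 mm
- washer_b_center (a point): Centre (half-way up) of one of three like thick steel washers lying loose and flat on the deck: 36 mm across, 14 mm bore, 10 mm thick, about 65 g. Any order will do. It tips and falls into the well once its centre is past the deck's edge at tray y = +70 mm
- washer_c_center (a point): Centre (half-way up) of one of three like thick steel washers lying loose and flat on the deck: 36 mm across, 14 mm bore, 10 mm thick, about 65 g. Any order will do. It tips and falls into the well once its centre is past the deck's edge at tray y = +70 mm
- bolt: Hex bolt standing on its head on the deck, beside the gate near one side wall: head 28 mm across corners, 45 mm tall in all, dark steel. Origin at the centre of its underside. To be left alone
- offcut: Small wooden offcut on the deck, beside the gate near the other side wall: 24 x 30 mm, 22 mm high. Origin at the centre of its underside. To be left alone
- mug: white ceramic mug, 80 mm across, 95 mm tall, on the table away from the tray. To be left alone
- glue: white plastic glue bottle, 60 mm across, 170 mm tall, on the table away from the tray. To be left alone
- screwdriver: screwdriver lying on the table away from the tray. To be left alone
- tape: yellow tape-measure case, 68 x 36 x 62 mm, on the table away from the tray. To be left alone
- block: hardwood block, 120 x 70 x 35 mm, on the table away from the tray. To be left alone

How it is judged:
By the outcome, as a careful person would: the job done as asked, in the order asked, and still so for the second after the job is handed in, with the robot touching nothing.
It also fails if it takes over 64 s, if anything falls off the work surface, if the arm or the gripper's body presses on something with over 40 N, if the wrist force passes 120 N, or if a joint passes its speed limit or range.

## Robot

A 6-joint arm with a two-finger parallel gripper is mounted at the origin on the work surface. World frame = base frame: x ahead of the robot, y to its left, z up, the work surface at z = 0. Lengths are in m, angles in rad, forces in N, time in s.
With the tool pointing down it reaches from about 0.35 to 1 m from the base axis. Payload 7.1 kg.
Tool frame: the origin (TCP) lies between the finger pads; the fingertips stand 22 mm ahead of it and the grasp point (between the pads) lies 3 mm ahead of it; z points along the fingers, y is the line along which they close (so a half turn about z gives the same grasp; the last joint's range is limited). The gripper opens to 85 mm and grips with 20 to 120 N. Pads are 22 mm wide; open, the fingers measure 114 mm over their backs; the gripper's body (76 mm by 85 mm) begins 54 mm behind the grasp point. The pads swing forward as they close: fully open they stand 13 mm farther back than shut.
Start: joints at [-1.339, 0.423, 1.63, -0, 1.089, -0.019], TCP at [0.155, -0.605, 0.253] pointing down, gripper open.
Joint ranges: [-3, 3], [-0.9, 2.11], [0.09, 2.58], [-1.31, 4.45], [0.11, 2.69], [-2.54, 2.54]. Speed limits (rad/s): [2.39, 2.39, 3.01, 3.14, 3.14, 3.14].

## Interface

Orientations are given as a rotation vector (axis times angle).
In Python, from rig import manip gives the robot as it stands. The module is installed in compiled form; this text tells all that it offers. Calls block until the motion is done:
- manip.move_to(position, orientation): joint-space move of the TCP to a pose.
- manip.servo_line(position, orientation=None, rate=0.15): straight line of the TCP; orientation=None keeps the orientation; rate is the mean speed in m/s.
- manip.set_joints(angles): joint-space move.
- manip.command_gripper(opening, f_grip=None): finger opening in m; f_grip is the grip in N (None keeps the last); returns when the fingers have stopped.
- manip.hold(seconds).
- manip.solve_ik(position, orientation): joint angles nearest the present ones, or None.
- manip.camera(name): name is "scene" or "top" or "wrist"; returns a dict with "image" (384x512x3 uint8, red, green, blue), "fx", "fy", "cx", "cy" (pixels), "cam_to_world" (4x4, takes a point from camera to world coordinates); the wrist camera has in their place "mount" (4x4, takes a point from camera to tool coordinates, whose origin is the TCP and whose axes are the flange's). Camera axes: x right, y down, z forward; pixel columns grow to the right and rows downward; lengths in m; the calibration is good to about 2 mm. A picture is of the moment at which its call begins: read the wrist's pose just before it. There is no depth.
A pose or a line that the arm cannot do raises manip.IKError and nothing moves.
- manip.sign_off(): hands the job in; it is judged then, once.
Readings, each from a call of its own:
- manip.get_time(): time.
- manip.get_joint_positions(): joint angles.
- manip.get_joint_vel(): joint speeds.
- manip.get_tau(): joint torques, N m.
- manip.get_position(): TCP position.
- manip.get_ee_rot(): TCP orientation.
- manip.get_contact_force(): force on the tool from outside, world axes, zero at the start.
- manip.get_torque(): the same for the moment, N m.
- manip.get_width(): finger opening in m.
- manip.get_grip_force(): force on a finger pad.
Only numpy, scipy, OpenCV 4.12 (cv2) and the standard library are available. Lean on these libraries where they do the work, as an engineer would, in place of code of your own. Each camera call takes 0.05 s, during which the arm holds its last target. There are 200 camera calls.

## Working session

There is one attempt and no reset: what is moved stays moved. The work goes in short steps, each a Python script; the robot and the scene stay as the last script left them, time stands still between calls to the robot, and variables do not carry over. Pictures are saved under pics/ and viewed, at most 10 in all, crops included, and the job is handed in when it is done.

```bash
mkdir -p pics
python3 - <<'E'
from rig import manip
import cv2,numpy as np
for n in ["top","scene"]:
    c=manip.camera(n); cv2.imwrite(f"pics/{n}0.png",cv2.resize(c["image"][:,:,::-1],None,fx=1.5,fy=1.5,interpolation=cv2.INTER_CUBIC))
    print(n,c["fx"],c["cx"],c["cy"]);print(c["cam_to_world"].round(4))
print(manip.get_time(),manip.get_ee_rot(),manip.get_width())
E
```

```text
top 479.02053060678304 249.7602491477055 183.89985187608121
[[ 0.0065 -0.9929  0.1185  0.3981]
 [-0.9999 -0.0048  0.0147  0.0221]
 [-0.014  -0.1186 -0.9928  1.5654]
 [ 0.      0.      0.      1.    ]]
scene 406.17323582543185 256.5058601249176 191.37739288031358
[[-0.1567  0.8173 -0.5544  1.2233]
 [ 0.9876  0.1228 -0.0982  0.1289]
 [-0.0122 -0.5629 -0.8264  1.0162]
 [ 0.      0.      0.      1.    ]]
0.1 [-3.11557084e+00 -3.92816759e-01  2.47319918e-04] 0.0851007760243341
```

View pics/top0.png

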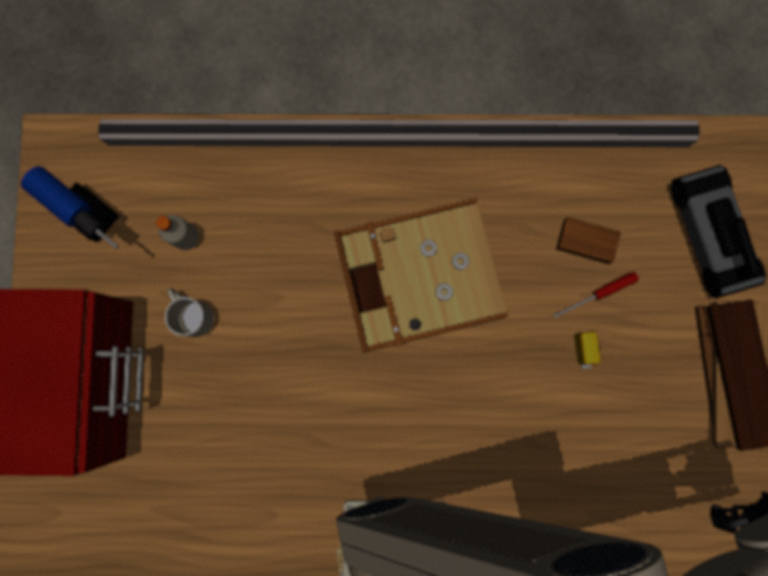

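View pics/scene0.png

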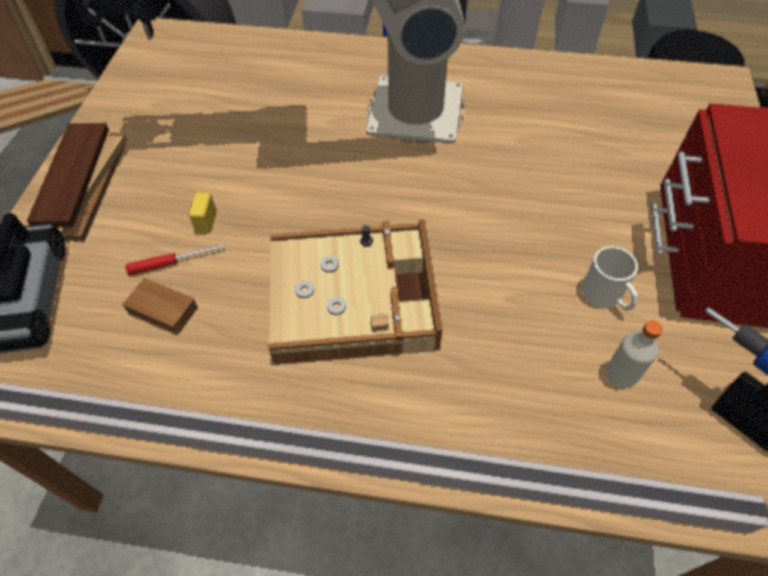

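The tray lies ahead of the robot, with washers at about (429,248), (461,261) and (445,291), and the gate near (383,285) in the 1.5x top view. The well faces world +y. Next I'll take a wrist picture from above for accuracy.

```bash
cat > h.py <<'E'
from rig import manip
import cv2,numpy as np
from scipy.spatial.transform import Rotation as R
def topose(px,z,c,T):
    d=T[:3,:3]@np.array([(px[0]-c["cx"])/c["fx"],(px[1]-c["cy"])/c["fy"],1.]); o=T[:3,3]
    return (o+d*(z-o[2])/d[2])[:2]
def rot(yaw): # tool down, tool x axis at world heading yaw
    return (R.from_euler('z',yaw)*R.from_euler('x',np.pi)).as_rotvec()
def wrist():
    T=np.eye(4);T[:3,3]=manip.get_position();T[:3,:3]=R.from_rotvec(manip.get_ee_rot()).as_matrix()
    c=manip.camera("wrist");return c,T@c["mount"]
E
python3 - <<'E'
from h import *
c=manip.camera("top");T=c["cam_to_world"]
for n,p in dict(w1=(429,248),w2=(461,261),w3=(445,291),g=(383,283),bolt=(415,324),c1=(476,203),c2=(506,315)).items():
    print(n,topose(np.array(p)/1.5,.06,c,T).round(3))
m=manip.camera("wrist");print(m["mount"].round(4),m["fx"])
for y in np.arange(-3,3.2,.4):
    q=manip.solve_ik([.62,.08,.1],rot(y)); print(round(y,1),None if q is None else np.round(q,2))
E
```

```text
w1 [ 0.638 -0.07 ]
w2 [ 0.61  -0.138]
w3 [ 0.546 -0.104]
g [0.563 0.027]
bolt [ 0.477 -0.041]
c1 [ 0.735 -0.171]
c2 [ 0.497 -0.231]
[[-2.000e-04 -9.576e-01 -2.882e-01  7.430e-02]
 [ 1.000e+00 -1.000e-04 -4.000e-04  2.000e-04]
 [ 3.000e-04 -2.882e-01  9.576e-01 -1.209e-01]
 [ 0.000e+00  0.000e+00  0.000e+00  1.000e+00]] 264.94029024900794
-3.0 [ 0.11  0.62  1.71  0.    0.81 -1.6 ]
-2.6 [ 0.11  0.62  1.71  0.    0.81 -2.  ]
-2.2 [ 0.11  0.62  1.71 -0.    0.81 -2.4 ]
-1.8 None
-1.4 None
-1.0 None
-0.6 [ 0.11  0.62  1.71 -0.    0.81  2.28]
-0.2 [ 0.11  0.62  1.71 -0.    0.81  1.88]
0.2 [ 0.11  0.62  1.71 -0.    0.81  1.48]
0.6 [ 0.11  0.62  1.71 -0.    0.81  1.08]
1.0 [ 0.11  0.62  1.71 -0.    0.81  0.68]
1.4 [ 0.11  0.62  1.71 -0.    0.81  0.28]
1.8 [ 0.11  0.62  1.71 -0.    0.81 -0.12]
2.2 [ 0.11  0.62  1.71 -0.    0.81 -0.52]
2.6 [ 0.11  0.62  1.71  0.    0.81 -0.92]
3.0 [ 0.11  0.62  1.71  0.    0.81 -1.32]
```

Run:
```python
from h import *
manip.move_to([.62,-.22,.24],rot(1.35+.4))
c,T=wrist(); np.savez("w1.npz",T=T,**{k:c[k] for k in("image","fx","fy","cx","cy")})
cv2.imwrite("pics/w1.png",cv2.resize(c["image"][:,:,::-1],None,fx=1.5,fy=1.5,interpolation=cv2.INTER_CUBIC))
print(manip.get_time())
```

```text
2.4167
```

View pics/w1.png

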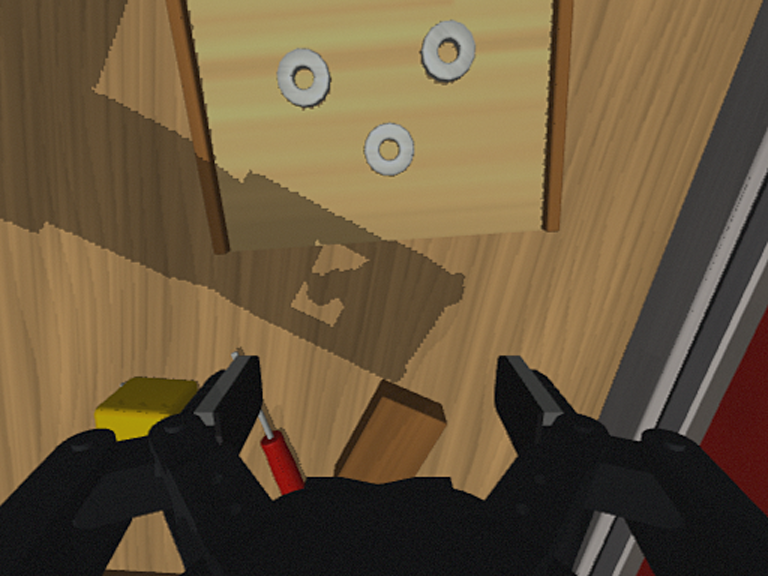

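The three washers are at (303,77), (448,51) and (389,149). The gate is out of view, so I'll move forward.

Run:
```python
from h import *
manip.move_to([.60,-.13,.29],rot(1.8))
c,T=wrist(); np.savez("w2.npz",T=T,**{k:c[k] for k in("image","fx","fy","cx","cy")})
cv2.imwrite("pics/w2.png",cv2.resize(c["image"][:,:,::-1],None,fx=1.5,fy=1.5,interpolation=cv2.INTER_CUBIC))
print(manip.get_time())
```

```text
2.9667
```

View pics/w2.png

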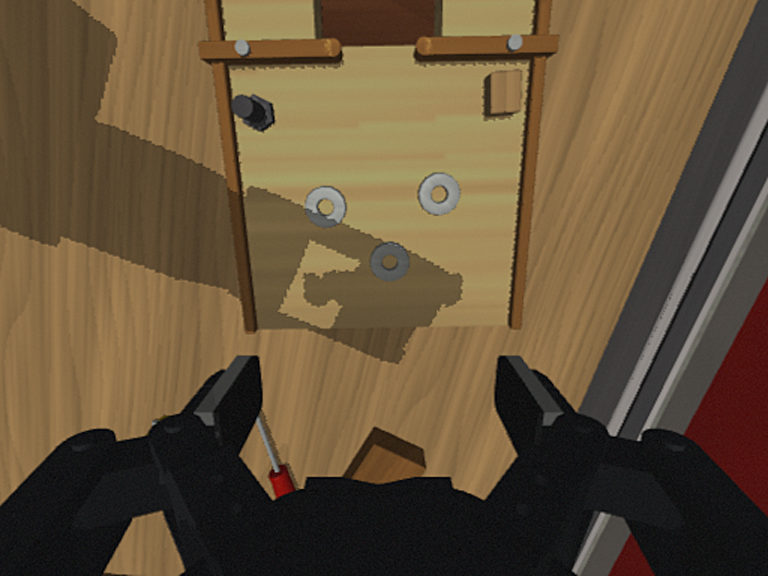

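Washers are at (325,206), (439,194) and (390,261), and the fence tips are at (341,48) and (416,46). The deck's open edge runs from (256,330) to (512,325), the bolt is at (258,112) and the offcut at (503,95).

```bash
cat >> h.py <<'E'
def load(f):
    c=dict(np.load(f));return c,c["T"]
E
python3 - <<'E'
from h import *
c,T=load("w2.npz")
P=lambda u,v,z:topose((u/1.5,v/1.5),z,c,T)
L,Rr=P(341,48,.077),P(416,46,.077)
e1,e2=P(256,330,.055),P(512,325,.055)
m1,m2=P(206,50,.077),P(552,44,.077)
g=(L+Rr)/2
print("gapw",np.linalg.norm(L-Rr),"edge len",np.linalg.norm(e1-e2))
for a,b in((e1,e2),(m1,m2)): d=b-a; print("x-axis ang",np.arctan2(d[1],d[0]))
th=np.arctan2(*(e2-e1)[::-1])/2+np.arctan2(*(m2-m1)[::-1])/2
A=np.array([[np.cos(th),np.sin(th)],[-np.sin(th),np.cos(th)]])
em=(e1+e2)/2
o=em+A.T@[0,.17]
print("th",th,"o",o,"gate tray",A@(g-o))
for n,p in dict(wA=(325,206,.065),wB=(439,194,.065),wC=(390,261,.065),wellL=(316,20,.055),wellR=(440,20,.055),dedge=(378,45,.055),bolt=(258,112,.06),off=(503,92,.077),wallL=(230,60,.055)).items():
    q=P(*p);print(n,q.round(4),(A@(q-o)).round(4))
c1,T1=load("w1.npz")
for n,p in dict(wA=(303,77),wB=(448,51),wC=(389,149),e1=(229,252),e2=(543,231)).items():
    q=topose(np.array(p)/1.5,.065 if n[0]=='w' else .055,c1,T1);print(n,q.round(4),(A@(q-o)).round(4))
E
```

```text
gapw 0.0558260103621799 edge len 0.24771104861077411
x-axis ang 0.2500616890055851
x-axis ang 0.2453877217425135
th 0.2477247053740493 o [ 0.5823301  -0.03666481] gate tray [-0.00113101  0.06421813]
wA [ 0.5476 -0.0996] [-0.0491 -0.0525]
wB [ 0.6402 -0.0676] [ 0.0485 -0.0442]
wC [ 0.6134 -0.1339] [ 0.0063 -0.1019]
wellL [0.5126 0.0378] [-0.0493  0.0893]
wellR [0.6067 0.0598] [0.0473 0.0876]
dedge [0.5636 0.0321] [-0.0013  0.0712]
bolt [ 0.4796 -0.0385] [-0.1001  0.0235]
off [0.6654 0.0174] [0.0938 0.0321]
wallL [ 0.4508 -0.0052] [-0.1198  0.0627]
wA [ 0.5479 -0.1004] [-0.049  -0.0533]
wB [ 0.6402 -0.0681] [ 0.0484 -0.0447]
wC [ 0.6131 -0.1351] [ 0.0057 -0.103 ]
e1 [ 0.5041 -0.2317] [-0.1237 -0.1699]
e2 [ 0.7413 -0.1725] [ 0.1208 -0.1706]
```

```bash
cat >> h.py <<'E'
TH=.2477;O=np.array([.5823,-.0367]);A2=np.array([[np.cos(TH),-np.sin(TH)],[np.sin(TH),np.cos(TH)]])
GX=-.001;D=.026
def pose(ctr,h,d,z):   # washer centre and heading in the tray frame, TCP d behind it
    h=np.array(h)/np.linalg.norm(h); p=O+A2@(np.array(ctr)-d*h)
    return [*p,z],rot(TH+np.arctan2(h[1],h[0]))
def sweep(W,P=(GX,.015),E=(GX,.077),zmin=.0795,n=9):
    W,P,E=map(np.array,(W,P,E))
    h0=P-W
    manip.move_to(*pose(W,h0,D+.016,.14))
    manip.servo_line(*pose(W,h0,D+.016,.095),rate=.1)
    f0=manip.get_contact_force()[2]; z=.095
    while z>zmin+1e-6:
        z-=.0015
        z=max(z,zmin); manip.servo_line(*pose(W,h0,D+.016,z),rate=.02)
        f=manip.get_contact_force()[2]-f0
        if abs(f)>3: print("touch",z,f); z+=.003; break
    manip.servo_line(*pose(W,h0,D+.016,z)); fm=0
    manip.servo_line(*pose(W,h0,D,z),rate=.04)
    for t in np.linspace(0,1,n+1)[1:]:
        c=(1-t)**2*W+2*t*(1-t)*P+t*t*E; h=(1-t)*(P-W)+t*(E-P)
        manip.servo_line(*pose(c,h,D,z),rate=.05)
        fm=max(fm,np.linalg.norm(manip.get_contact_force()[:2]))
    manip.servo_line(*pose(E,[0,1],D+.03,z),rate=.1)
    manip.servo_line(*pose(E,[0,1],D+.03,.15),rate=.2)
    print("z",z,"maxF",fm,"t",manip.get_time())
def look(name,y=-.09):
    manip.move_to([.60,-.13,.29],rot(1.8))
    c,T=wrist(); np.savez(name+".npz",T=T,**{k:c[k] for k in("image","fx","fy","cx","cy")})
    cv2.imwrite(f"pics/{name}.png",cv2.resize(c["image"][:,:,::-1],None,fx=1.5,fy=1.5,interpolation=cv2.INTER_CUBIC))
E
python3 - <<'E'
from h import *
manip.command_gripper(.020)
sweep((-.049,-.053)); look("w3"); print(manip.get_width(),manip.get_time())
E
```

```text
z 0.0795 maxF 1.2024605074041828 t 13.5917
0.01994441300068664 14.4
```

View pics/w3.png

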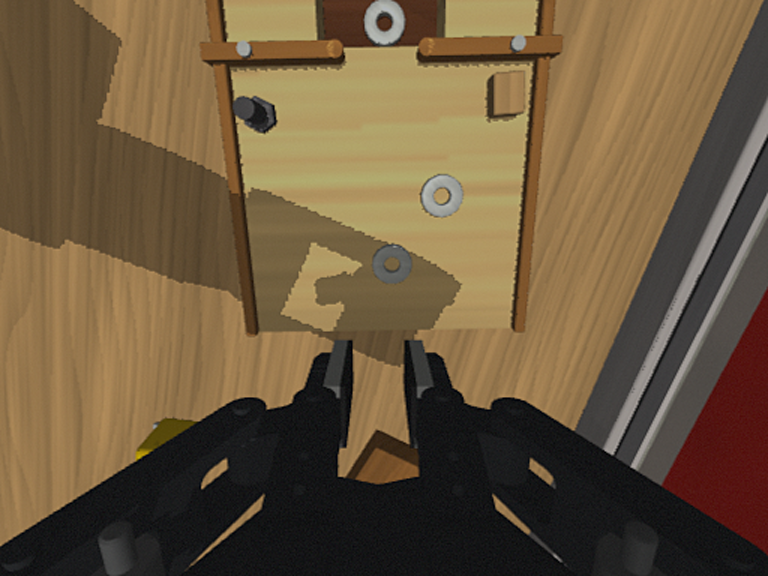

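Washer A is now in the well at (384,21), and the bolt, offcut and other two washers haven't moved. Next are B and C, with a check after B.

Run:
```python
from h import *
sweep((.0485,-.0445)); look("w4"); print(manip.get_time())
```

```text
z 0.0795 maxF 1.2814427799659571 t 24.2833
25.0917
```

View pics/w4.png

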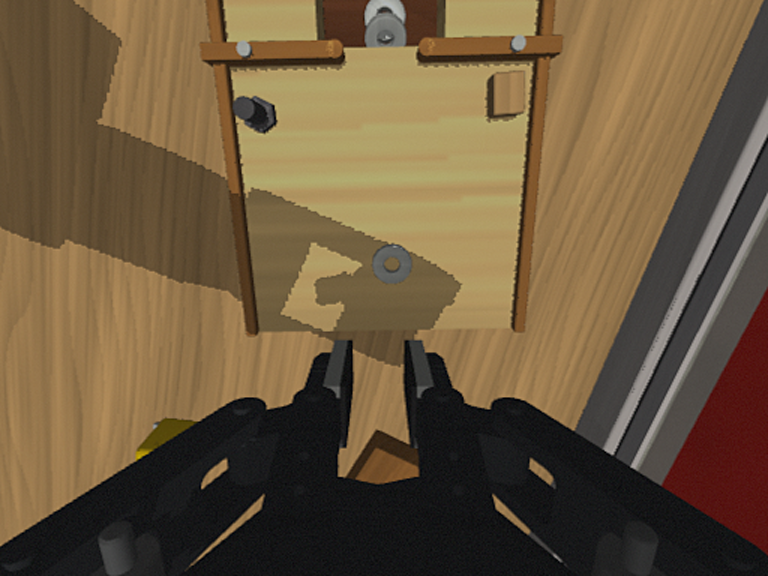

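B also dropped into the well, leaning on A at (385,30). C is unmoved at (392,264), so it goes next.

Run:
```python
from h import *
sweep((.006,-.1025),n=11); look("w5"); print(manip.get_time())
```

```text
z 0.0795 maxF 1.0377128202367145 t 36.1083
36.9167
```

View pics/w5.png

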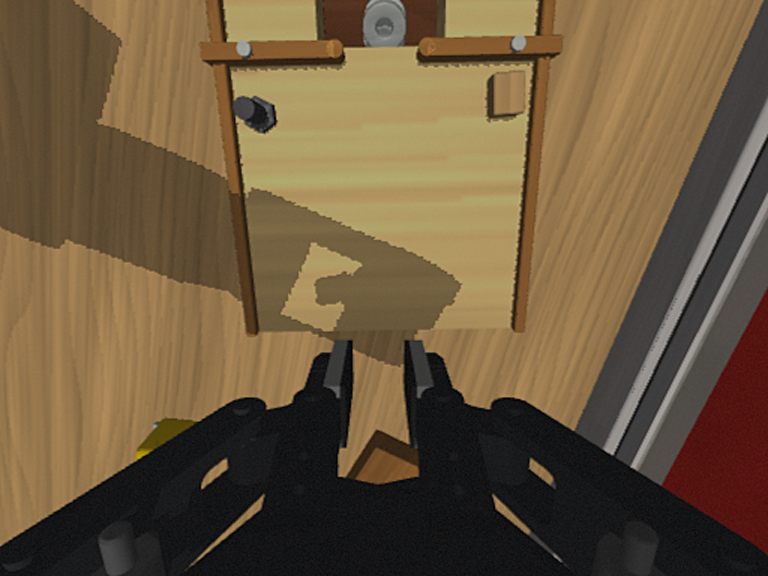

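The deck is clear and the washers are stacked in the well at (384,24). I'll take a closer look into the well before handing in.

Run:
```python
from h import *
p=O+A2@np.array([0,-.01])
manip.move_to([*p,.24],rot(1.82))
c,T=wrist();cv2.imwrite("pics/w6.png",cv2.resize(c["image"][:300,100:420,::-1],None,fx=2,fy=2,interpolation=cv2.INTER_CUBIC)); print(manip.get_time())
```

```text
37.4417
```

View pics/w6.png

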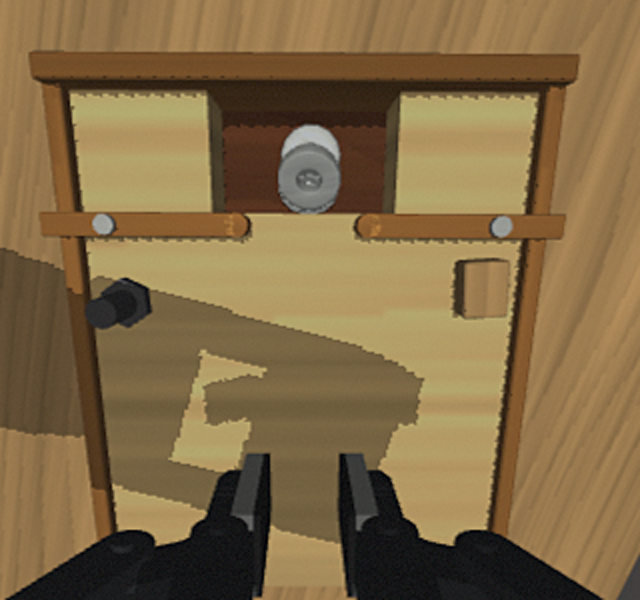

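The whole stack sits inside the well at (309,170), below deck level, and the bolt and offcut haven't moved.

```bash
python3 -c "
from rig import manip
print(manip.sign_off())"
```

```text
the job is handed in; nothing more can be done
None
```

All three washers were pushed through the gate one at a time and now lie stacked in the well; the bolt and offcut were not moved, and I handed the job in at about 37 s.

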